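# Twist the sauce canister home in its snug well

### The arm

A 7-joint arm with a two-finger parallel gripper is mounted at the origin on the work surface. World frame = base frame: x ahead of the robot, y to its left, z up, the work surface at z = 0. Lengths are in m, angles in rad, forces in N, time in s.
With the tool pointing down it reaches from about 0.425 to 0.925 m from the base axis. Payload 6.8 kg.
Tool frame: the origin (TCP) lies midway between the tips of the shut fingers; the grasp point (between the pads) lies 19 mm behind it; z points along the fingers, y is the line along which they close (so a half turn about z gives the same grasp; the last joint's range is limited). The gripper opens to 85 mm and grips with 20 to 120 N. Pads are 22 mm wide; open, the fingers measure 114 mm over their backs; the gripper's body (76 mm by 85 mm) begins 54 mm behind the grasp point. The pads swing forward as they close: fully open they stand 13 mm farther back than shut.
Start: joints at [1.083, 0.477, 0.022, 1.555, -0.011, 1.109, -0.083], TCP at [0.25, -0.627, 0.231] pointing down, gripper open.
Joint ranges: [-2.96, 2.96], [-0.34, 2.1], [-1.41, 1.46], [0.24, 2.44], [-1.37, 4.51], [0.17, 1.92], [-2.96, 2.96]. Speed limits (rad/s): [2.39, 2.39, 3.14, 3.14, 3.14, 3.14, 3.14].

### API

Orientations are given as a unit quaternion [w, x, y, z].
In Python, from station import bot gives the robot as it stands.
- The arm moves only by the tool jog_arm, never from a script. Its argument "rows" is a list of rows, each an object of numbers: "fingers": the finger opening in mm, from 0 to 85.4; "x", "y", "z": the shift along the tool's x, y, z in mm; "ax", "ay", "az": the turn, a rotation vector about the tool's x, y, z in degrees. A call has exactly 8 rows; each row shifts and turns the commanded pose from where the row before left it, along the tool's axes as they then stand; what a row does not reach is not made up. A row lasts 1/10 s, in which the tool goes at most 50 mm and 8.59 degrees, less where a joint would pass 70% of its speed; a pose out of reach is approached as far as the arm can. A call with a gripper value outside its range is refused whole. The fingers move at their own pace and stop on an object; "force" is the grip in N (left out, the last holds). Time passes only in rows, so rows that do not move let the fingers close, or fill a call up. It gives the time, the measured TCP pose, the force, the opening and the grip force at its end, in the units of the state.
- bot.get_obs(): the state, without advancing time (a new reading comes with each control period).
- bot.read_camera(name): name is "scene" or "side" or "wrist"; returns a dict with "pixels" (480x640x3 uint8, red, green, blue), "vertical_fov" (degrees; the focal length in pixels is half the picture's height over the tangent of half this angle, whatever the lens; pixels are square), "cx", "cy" (the principal point, pixels), "dist_coeffs" ([k1, k2, p1, p2, k3] as OpenCV has them; the pictures are not rectified), "world_from_camera" (4x4, takes a point from camera to world coordinates). Camera axes: x right, y down, z forward; pixel columns grow to the right and rows downward; lengths in m; the calibration is good to about 2 mm. A picture is of the moment at which its call begins. There is no depth.
- bot.hand_in(): hands the job in; it is judged then, once.
The state is a dict: "t": time; "q": joint angles; "joint_vel": joint speeds; "joint_torque": joint torques, N m; "eef_pos": TCP position; "tool_rot": TCP orientation; "contact_force": force on the tool from outside, world axes, zero at the start; "torque": the same for the moment, N m; "gripper_width": opening from 0.0 (shut) to 1.0 (fully open); "grasp_force": force on a finger pad.
Only numpy, scipy, OpenCV 4.12 (cv2) and the standard library are available. Lean on these libraries where they do the work, as an engineer would, in place of code of your own. Each camera call takes 0.05 s, during which the arm holds its last target. There are 200 camera calls.

### The job

At the serving table, take the medium-width one of the three loose steel canisters by its bar grip and start it in the sauce station's empty well with the bar crosswise to the row of wells. Then press it down while twisting it a quarter turn, either way, so that it is part-turned on the way down and ends fully home on the floor of the well, its bar in line with the row like its seated neighbour's. Let go, and leave the thin and the wide canister where they stand.

Things in the scene. Friction and masses are not known exactly. Their poses are not given: they have to be found in the camera images.
- canister: The medium of three loose lidded steel canisters: upright cylinder, diameter 56, height 85 mm, flat foot; on its lid an upright black bar grip 14 mm thick (along its x), 52 long (along its y), 32 tall (top 117 mm above the foot). 0.16 to 0.29 kg. Origin: centre of the foot, z up. Any yaw; half a turn makes no difference.
- well (a point): Floor centre of the empty well in the fixed metal station (130 x 250 x 75 mm). y: along the row, seated neighbour 120 mm off at -y; z up. Floor 15 mm above the table, mouth 60 mm above the floor, 84 mm wide; six springy rubber ribs funnel in to 56 mm wide at 35 mm above the floor, 51 at the bottom: push grows to about 15 N. Canister's y: square to this y at first, parallel at the end.
- thin_canister: Not to be used: the same kind of canister but 38 mm in diameter, 85 mm high, with a bar 14 x 36 x 32 mm tall. Origin: centre of the foot.
- wide_canister: Not to be used: the same kind of canister but 76 mm in diameter, 85 mm high, with a bar 14 x 52 x 32 mm tall. Origin: centre of the foot.
Mind the look-alikes: they are no part of the job. What is shaped like the canister but red is not meant.

How it is judged:
On the way, in this order (a step that is already met when the one before it is completed fails the run):
1. the canister's foot is in the upper part of the well (32 to 58 mm above its floor), centred within 12 mm, with the bar crosswise (more than 50 degrees off the row) (z of canister in the frame of well between 0.032 and 0.058 m and horizontal distance between canister and well below 0.012 m and angle between the y axis of canister and the y axis of well, either way round above 0.87 rad), for 0.05 s.
2. on its way down (6 to 30 mm above the floor) the canister is part-turned, its bar 12 to 78 degrees off the row (z of canister in the frame of well between 0.006 and 0.03 m and horizontal distance between canister and well below 0.012 m and angle between the y axis of canister and the y axis of well, either way round between 0.21 and 1.36 rad), for 0.05 s.
At the end, for the whole second after the job is handed in: The canister stands at rest and upright (within 8 degrees) in the well, its foot within 6 mm of the floor and 10 mm of the centre, its bar in line with the row within 15 degrees, released; the thin and the wide canister are within 30 mm of where they stood (z of canister in the frame of well below 0.006 m and horizontal distance between canister and well below 0.01 m and angle between the y axis of canister and the y axis of well, either way round below 0.26 rad and angle between canister's own z axis and vertical below 0.15 rad and linear speed of canister below 0.02 m/s and distance of each of thin_canister, wide_canister from where it was at the start of the episode below 0.03 m); the robot touches nothing.
It fails at once if the thin or the wide canister is shoved more than 30 mm or knocked over (distance of any of thin_canister, wide_canister from where it was at the start of the episode above 0.03 m or angle between any of thin_canister, wide_canister's own z axis and vertical above 0.6 rad).
It also fails if it takes over 48 s, if anything falls off the work surface, if the arm or the gripper's body presses on something with over 40 N, if the wrist force passes 120 N, or if a joint passes its speed limit or range.

## Working session

There is one attempt and no reset: what is moved stays moved. The work goes in short steps, Python scripts to look and compute and a tool call to move; the robot and the scene stay as the last step left them, time stands still between calls to the robot, and variables do not carry over. Pictures are saved under pics/ and viewed, at most 10 in all, crops included, and the job is handed in when it is done.

Besides the shell and the picture viewer there is one more tool, called after ">>>" as name(argument=value, ...) on one line, values as JSON. jog_arm: Moves the arm, as the interface text tells. Its arguments: {"type":"object","properties":{"rows":{"type":"array","items":{"type":"object","properties":{"fingers":{"type":"number"},"x":{"type":"number"},"y":{"type":"number"},"z":{"type":"number"},"ax":{"type":"number"},"ay":{"type":"number"},"az":{"type":"number"}}}},"force":{"type":"number"}},"required":["rows"]}

```bash
mkdir -p pics; ls; cat > h.py <<'E'
import numpy as np,cv2
from station import bot
def K(c):
    f=240/np.tan(np.radians(c["vertical_fov"])/2)
    return np.array([[f,0,c["cx"]],[0,f,c["cy"]],[0,0,1]])
def plane(c,uv,z):
    T=np.array(c["world_from_camera"]);p=cv2.undistortPoints(np.array(uv,float).reshape(-1,1,2),K(c),np.array(c["dist_coeffs"],float)).reshape(-1,2)
    d=np.c_[p,np.ones(len(p))]@T[:3,:3].T;o=T[:3,3]
    return o+d*((z-o[2])/d[:,2])[:,None]
def proj(c,P):
    T=np.linalg.inv(np.array(c["world_from_camera"]));r=cv2.Rodrigues(T[:3,:3])[0]
    return cv2.projectPoints(np.array(P,float).reshape(-1,1,3),r,T[:3,3],K(c),np.array(c["dist_coeffs"],float))[0].reshape(-1,2)
def save(c,n): cv2.imwrite("pics/"+n,c["pixels"][:,:,::-1])
E
python3 - <<'E'
from h import *
import pickle
D={}
for n in ("scene","side"):
    c=bot.read_camera(n);save(c,n+"0.png");D[n]=c;print(n,np.round(c["world_from_camera"],3).tolist(),c["vertical_fov"],c["dist_coeffs"])
pickle.dump(D,open("d0.pkl","wb"))
o=bot.get_obs();print(o)
E
```

```text
pics
scene [[-0.24, 0.696, -0.677, 1.188], [0.971, 0.158, -0.181, 0.207], [-0.019, -0.701, -0.713, 0.694], [0.0, 0.0, 0.0, 1.0]] 47.02935298165829 [-0.15901383  0.          0.          0.          0.        ]
side [[1.0, -0.022, 0.01, 0.54], [-0.021, -0.592, 0.806, -0.571], [-0.012, -0.806, -0.592, 0.533], [0.0, 0.0, 0.0, 1.0]] 50.12409707013274 [-0.14941373  0.          0.          0.          0.        ]
{'t': 0.1, 'q': array([ 1.08291251,  0.47773248,  0.02232275,  1.55634905, -0.01149095,
        1.10928943, -0.08306926]), 'joint_vel': array([ 6.13552074e-04, -1.76065072e-03,  9.56802422e-04, -2.08452171e-03,
       -7.14812486e-04,  2.85895327e-04, -1.98085129e-05]), 'joint_torque': array([ 3.55547956e-03, -5.97758853e+01,  1.61294281e+00, -2.81954759e+01,
        1.26905070e-02,  5.05031276e-03,  3.21856044e-05]), 'eef_pos': array([ 0.25003789, -0.62640987,  0.23041396]), 'tool_rot': array([-7.96968217e-04,  9.82017465e-01,  1.88788289e-01, -2.13945913e-04]), 'contact_force': array([-0.0023916 , -0.30663087, -0.89665674]), 'torque': array([-0.00188893,  0.01748771, -0.02731576]), 'grasp_force': 0.0, 'gripper_width': 0.9978556160291867}
```

View pics/scene0.png

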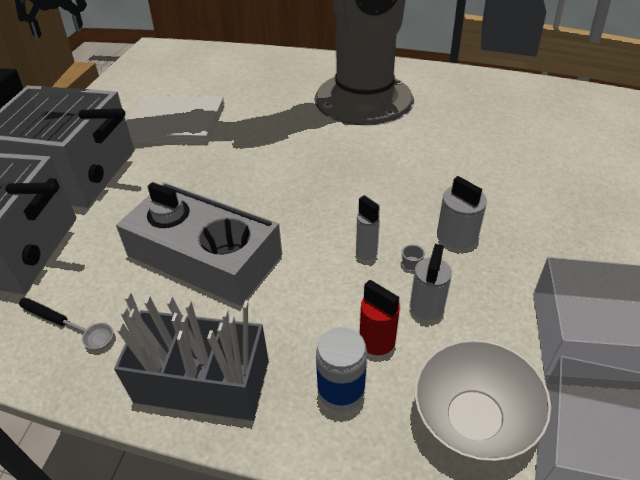

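View pics/side0.png

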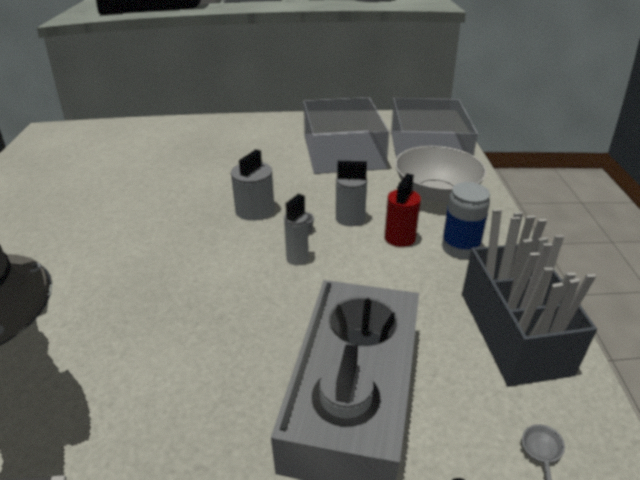

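Candidates: the steel canisters in the scene view are thin (367,230), wide (461,215) and medium (430,285). The red one at (379,318), the blue jar at (341,370) and the seated neighbour at (167,205) are out. I choose (430,285), which is (351,195) in the side view, and check it in a close crop.

```bash
python3 - <<'E'
from h import *
import pickle
D=pickle.load(open("d0.pkl","rb"))
def crop(n,x,y,w,h,s): return cv2.resize(D[n]["pixels"][y:y+h,x:x+w,::-1],None,fx=s,fy=s,interpolation=cv2.INTER_CUBIC)
a=crop("scene",390,230,80,60,5)
a=np.hstack([crop("scene",390,235,80,100,4),crop("side",310,145,80,100,4)])
b=np.hstack([crop("scene",110,170,180,100,1.777),crop("side",265,270,180,100,1.777)])
cv2.imwrite("pics/crop0.png",np.vstack([a,cv2.resize(b,(640,180))]))
for n,box in (("scene",(390,235,470,335)),("side",(310,145,390,245))):
    c=D[n];x0,y0,x1,y1=box
    g=c["pixels"][y0:y1,x0:x1].max(2);m=(g<55).astype(np.uint8)
    k,l,st,ce=cv2.connectedComponentsWithStats(m)
    for i in range(1,k):
        if st[i,4]>60:
            cn=cv2.findContours((l==i).astype(np.uint8),0,1)[0][0]
            ap=cv2.approxPolyDP(cn,2,True).reshape(-1,2)+[x0,y0]
            print(n,st[i],ce[i]+[x0,y0],ap.tolist());print(np.round(plane(c,ap,.117),3).tolist())
c=D["scene"];print(plane(c,[[225,237]],.075),plane(D["side"],[[363,321]],.075))
E
```

```text
scene [ 36   9  18  40 387] [434.35400517 263.83462532] [[437, 244], [433, 250], [426, 279], [432, 283], [437, 275], [443, 246]]
[[0.592, 0.22, 0.117], [0.605, 0.216, 0.117], [0.664, 0.212, 0.117], [0.67, 0.221, 0.117], [0.653, 0.227, 0.117], [0.594, 0.23, 0.117]]
scene [  0  57   9  25 168] [393.25595238 303.875     ] [[390, 292], [392, 316], [397, 309], [398, 297]]
[[0.699, 0.167, 0.117], [0.739, 0.176, 0.117], [0.726, 0.181, 0.117], [0.705, 0.179, 0.117]]
side [ 27  16  30  19 512] [351.66796875 169.5703125 ] [[338, 161], [339, 178], [365, 179], [365, 162]]
[[0.592, 0.226, 0.117], [0.59, 0.166, 0.117], [0.632, 0.161, 0.117], [0.638, 0.22, 0.117]]
[[ 0.60812182 -0.11524854  0.075     ]] [[ 0.60359967 -0.11990012  0.075     ]]
```

View pics/crop0.png

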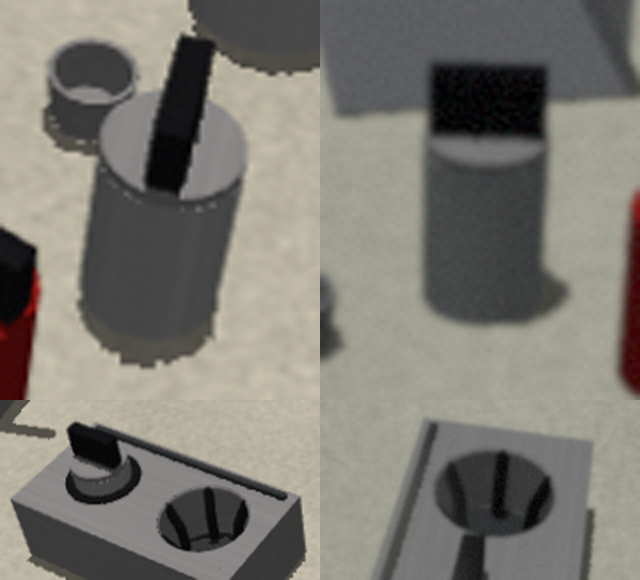

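The crop confirms a steel canister with a 56 mm lid, and the bar lies roughly along world x. The empty well is at scene (225,237) and side (363,321).

```bash
python3 - <<'E'
from h import *
import pickle
D=pickle.load(open("d0.pkl","rb"))
s,d=D["scene"],D["side"]
print("bar top",np.round(plane(s,[[435.7,244.2],[443.7,245],[437,269],[429,266.5]],.117),4).tolist(),np.round(plane(d,[[337.7,161],[365.8,162]],.117),4).tolist())
print("lid scene", [np.round(plane(s,[p],.085)[0],4).tolist() for p in ((415,271),(451.5,271),(433,287))])
for c,p in ((s,[[118,225],[280,227],[239.5,270.5],[163.5,184]]),(d,[[328,282],[419,292],[402,460],[279,440]])):
    P=plane(c,p,.075);print(np.round(P,4).tolist(),P.mean(0))
P=plane(s,[[118,225],[239.5,270.5]],.075);print("row",np.degrees(np.arctan2(*(P[1]-P[0])[1::-1])))
P=plane(d,[[402,460],[419,292]],.075);print("row",np.degrees(np.arctan2(*(P[1]-P[0])[1::-1])))
# mouth ellipse via non-station brightness
for n,c,b in(("scene",s,(192,210,258,264)),("side",d,(322,290,406,352))):
    x0,y0,x1,y1=b;g=cv2.GaussianBlur(c["pixels"][y0:y1,x0:x1].max(2),(3,3),0)
    t,m=cv2.threshold(g,0,255,cv2.THRESH_OTSU+cv2.THRESH_BINARY_INV)
    cn=max(cv2.findContours(m,0,1)[0],key=cv2.contourArea).reshape(-1,2)+[x0,y0]
    W=plane(c,cv2.convexHull(cn.astype(np.int32)).reshape(-1,2),.075)[:,:2]
    (cx,cy),r=cv2.minEnclosingCircle(W.astype(np.float32));print(n,t,cx,cy,r,cv2.fitEllipse(W.astype(np.float32)))
o=bot.get_obs();from scipy.spatial.transform import Rotation as R
q=o["tool_rot"];M=R.from_quat([*q[1:],q[0]]).as_matrix();print(np.round(M,3))
E
```

```text
bar top [[0.5924, 0.2186, 0.117], [0.5914, 0.2304, 0.117], [0.642, 0.2255, 0.117], [0.6397, 0.2138, 0.117]] [[0.5912, 0.2259, 0.117], [0.6397, 0.2204, 0.117]]
lid scene [[0.6231, 0.1947, 0.085], [0.611, 0.2483, 0.085], [0.6486, 0.2244, 0.085]]
[[0.6212, -0.3083, 0.075], [0.5657, -0.0344, 0.075], [0.6725, -0.0665, 0.075], [0.5019, -0.2786, 0.075]] [ 0.59032221 -0.17195005  0.075     ]
[[0.5631, -0.0444, 0.075], [0.6832, -0.0693, 0.075], [0.6243, -0.3114, 0.075], [0.5042, -0.2846, 0.075]] [ 0.59370852 -0.17742432  0.075     ]
row 78.01825713172276
row 76.30334411073687
scene 90.0 0.6049330830574036 -0.11782991886138916 0.042707376182079315 ((0.6051575541496277, -0.11794409155845642), (0.08386771380901337, 0.08410567045211792), 45.67171096801758)
side 81.0 0.5982041358947754 -0.12410767376422882 0.0490906722843647 ((0.6020365953445435, -0.12259117513895035), (0.08172518759965897, 0.09399835020303726), 158.71713256835938)
[[ 0.929  0.371 -0.001]
 [ 0.371 -0.929  0.001]
 [-0.    -0.002 -1.   ]]
```

>>> jog_arm(rows=[{"x":32,"y":-32,"z":-10,"fingers":85},{"x":32,"y":-32,"z":-10},{"x":32,"y":-32,"z":-10},{"x":32,"y":-32,"z":-10},{"x":32,"y":-32,"z":-10},{"x":32,"y":-32},{"x":32,"y":-32},{"x":32,"y":-32}], force=60)

```text
invalid input
```

>>> jog_arm(rows=[{"x":32,"y":-32},{"x":32,"y":-32},{"x":32,"y":-32},{"x":32,"y":-32},{"x":32,"y":-32},{"x":32,"y":-32},{"x":32,"y":-32},{"x":32,"y":-32}])

```text
invalid input
```

>>> jog_arm(rows=[{"x":32,"y":-32},{"x":32,"y":-32},{"x":32,"y":-32},{"x":32,"y":-32},{"az":7},{"az":7},{"az":7},{"az":6.7}])

```text
invalid input
```

```bash
cat >> h.py <<'E'
from scipy.spatial.transform import Rotation as R
def go(x,y,yaw):
    o=bot.get_obs();q=o["tool_rot"];M=R.from_quat([*q[1:],q[0]]).as_matrix()
    d=M.T@(np.array([x,y,o["eef_pos"][2]])-o["eef_pos"])*1000
    ty=np.degrees(np.arctan2(M[1,1],M[0,1]))
    print("t",o["t"],"tcp",np.round(o["eef_pos"],4),"tooly yaw",round(ty,2),"tilt",np.round(M[:2,2],3),"move",np.round(d,1),"az",round(-(yaw-ty),2),"F",np.round(o["contact_force"],1),"q7",o["q"][[0,6]],"w",o["gripper_width"],o["grasp_force"])
E
python3 - <<'E'
from h import *
go(.616,.222,-96)
c=bot.read_camera("wrist");save(c,"w1.png");print(proj(c,[[.616,.222,.117],[.642,.2195,.117],[.59,.2245,.117]]))
E
```

```text
t 0.1 tcp [ 0.25   -0.6264  0.2304] tooly yaw -68.24 tilt [-0.001  0.001] move [ 654.5 -652.2    1. ] az 27.76 F [-0.  -0.3 -0.9] q7 [ 1.08291251 -0.08306926] w 0.9978556160291867 0.0
[[ 8559.11927343  8191.23992712]
 [11964.74899741 12092.94973849]
 [ 6203.47108218  5617.89482068]]
```

View pics/w1.png

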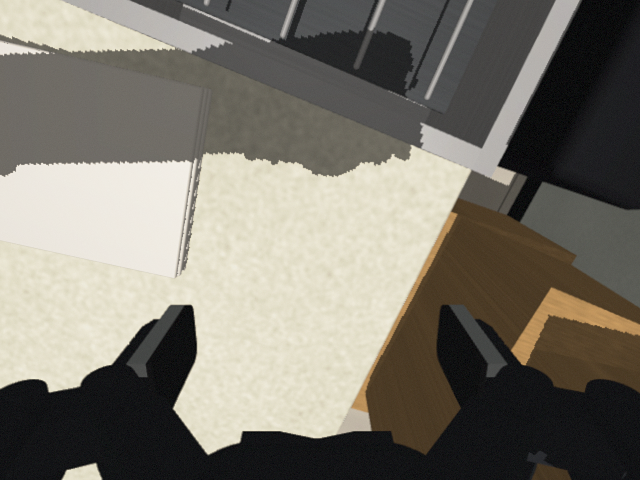

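The picture was taken at the start pose: a toaster (top, about (300,60)) lies along the path, so I rise first. The call was refused, and I suspect a row needs every field.

>>> jog_arm(rows=[{"x":0,"y":0,"z":-40,"ax":0,"ay":0,"az":0,"fingers":85},{"x":0,"y":0,"z":-40,"ax":0,"ay":0,"az":0,"fingers":85},{"x":30,"y":-30,"z":-20,"ax":0,"ay":0,"az":0,"fingers":85},{"x":32,"y":-32,"z":0,"ax":0,"ay":0,"az":0,"fingers":85},{"x":32,"y":-32,"z":0,"ax":0,"ay":0,"az":0,"fingers":85},{"x":32,"y":-32,"z":0,"ax":0,"ay":0,"az":0,"fingers":85},{"x":32,"y":-32,"z":0,"ax":0,"ay":0,"az":0,"fingers":85},{"x":32,"y":-32,"z":0,"ax":0,"ay":0,"az":0,"fingers":85}], force=60)

```text
t: 0.95
eef_pos: [0.3566, -0.3781, 0.3312]
tool_rot: [0.0, 0.982, 0.189, -0.0]
contact_force: [0.7, -0.9, 0.0]
gripper_width: 0.994
grasp_force: 0.0
```

>>> jog_arm(rows=[{"x":32,"y":-32,"z":0,"ax":0,"ay":0,"az":0,"fingers":85},{"x":32,"y":-32,"z":0,"ax":0,"ay":0,"az":0,"fingers":85},{"x":32,"y":-32,"z":0,"ax":0,"ay":0,"az":0,"fingers":85},{"x":32,"y":-32,"z":0,"ax":0,"ay":0,"az":0,"fingers":85},{"x":32,"y":-32,"z":0,"ax":0,"ay":0,"az":0,"fingers":85},{"x":32,"y":-32,"z":0,"ax":0,"ay":0,"az":0,"fingers":85},{"x":32,"y":-32,"z":0,"ax":0,"ay":0,"az":0,"fingers":85},{"x":32,"y":-32,"z":0,"ax":0,"ay":0,"az":0,"fingers":85}])

```text
t: 1.75
eef_pos: [0.4993, -0.0457, 0.3313]
tool_rot: [0.0, 0.982, 0.189, -0.0]
contact_force: [-0.3, -0.4, -0.7]
gripper_width: 0.994
grasp_force: 0.0
```

>>> jog_arm(rows=[{"x":32,"y":-32,"z":0,"ax":0,"ay":0,"az":0,"fingers":85},{"x":32,"y":-32,"z":0,"ax":0,"ay":0,"az":0,"fingers":85},{"x":32,"y":-32,"z":0,"ax":0,"ay":0,"az":0,"fingers":85},{"x":0,"y":0,"z":20,"ax":0,"ay":0,"az":7,"fingers":85},{"x":0,"y":0,"z":20,"ax":0,"ay":0,"az":7,"fingers":85},{"x":0,"y":0,"z":20,"ax":0,"ay":0,"az":7,"fingers":85},{"x":0,"y":0,"z":20,"ax":0,"ay":0,"az":6.5,"fingers":85},{"x":0,"y":0,"z":0,"ax":0,"ay":0,"az":0,"fingers":85}])

```text
t: 2.55
eef_pos: [0.5508, 0.0768, 0.2484]
tool_rot: [0.001, 0.999, -0.05, -0.003]
contact_force: [0.6, -0.6, 0.8]
gripper_width: 0.994
grasp_force: 0.0
```

```bash
python3 - <<'E'
from h import *
go(.616,.222,-96)
c=bot.read_camera("wrist");save(c,"w2.png");print(np.round(proj(c,[[.616,.222,.117],[.642,.2195,.117],[.59,.2245,.117]]),1).tolist())
E
```

```text
t 2.55 tcp [0.5508 0.0768 0.2484] tooly yaw -95.79 tilt [-0.006 -0.001] move [  50.3 -151.    -0.5] az 0.21 F [ 0.6 -0.6  0.8] q7 [ 0.09657289 -2.04863102] w 0.993972993795021 0.0
[[84.5, 144.6], [77.9, 103.0], [91.0, 184.0]]
```

View pics/w2.png

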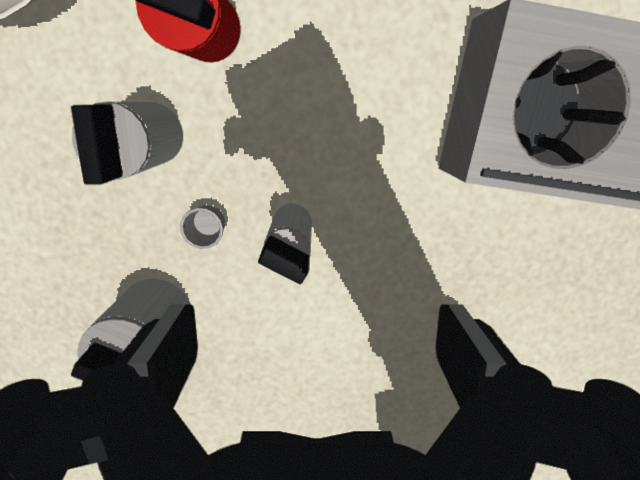

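The view shows the medium canister's bar at about (95,145), as predicted at (84,145). The thin one is at (285,245), the wide one at (110,340) and the well at (572,107). I move over the bar and look again.

>>> jog_arm(rows=[{"x":12.5,"y":-38,"z":0,"ax":0,"ay":0,"az":0,"fingers":60},{"x":12.5,"y":-38,"z":0,"ax":0,"ay":0,"az":0,"fingers":60},{"x":12.5,"y":-38,"z":0,"ax":0,"ay":0,"az":0,"fingers":60},{"x":12.5,"y":-37,"z":0,"ax":0,"ay":0,"az":0,"fingers":60},{"x":0,"y":0,"z":30,"ax":0,"ay":0,"az":0,"fingers":60},{"x":0,"y":0,"z":30,"ax":0,"ay":0,"az":0,"fingers":60},{"x":0,"y":0,"z":20,"ax":0,"ay":0,"az":0,"fingers":60},{"x":0,"y":0,"z":0,"ax":0,"ay":0,"az":0,"fingers":60}])

```text
t: 3.4
eef_pos: [0.6165, 0.2218, 0.1694]
tool_rot: [0.001, 0.999, -0.049, -0.002]
contact_force: [-1.1, 0.4, -0.4]
gripper_width: 0.704
grasp_force: 0.0
```

```bash
python3 - <<'E'
from h import *
go(.616,.222,-96)
c=bot.read_camera("wrist");save(c,"w3.png");print(np.round(proj(c,[[.616,.222,.117],[.642,.2195,.117],[.59,.2245,.117]]),1).tolist())
E
```

```text
t 3.4 tcp [0.6165 0.2218 0.1694] tooly yaw -95.6 tilt [-0.004 -0.002] move [-0.5 -0.2  0. ] az 0.4 F [-1.1  0.4 -0.4] q7 [-0.13839691 -2.3109094 ] w 0.7037681468023155 0.0
[[314.7, 260.9], [314.5, 210.5], [314.9, 307.7]]
```

View pics/w3.png

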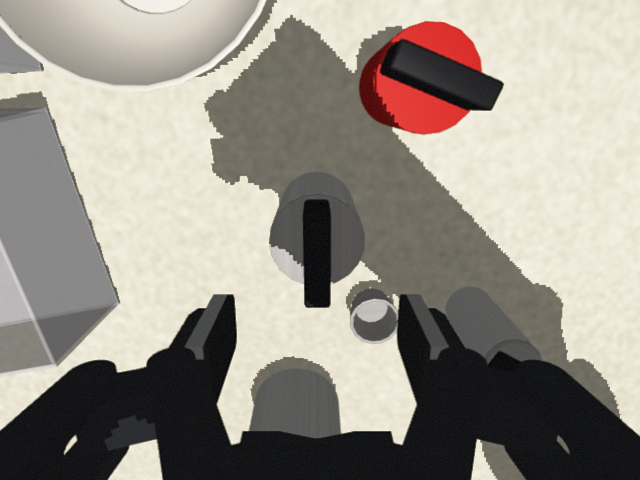

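The bar top is centred at about (316.5,256), against (314.7,260) predicted, so I am within 1 mm and can descend and grip.

>>> jog_arm(rows=[{"x":0,"y":0.5,"z":25,"ax":0,"ay":0,"az":0,"fingers":60},{"x":0,"y":0,"z":25,"ax":0,"ay":0,"az":0.4,"fingers":60},{"x":0,"y":0,"z":20,"ax":0,"ay":0,"az":0,"fingers":60},{"x":0,"y":0,"z":9,"ax":0,"ay":0,"az":0,"fingers":50},{"x":0,"y":0,"z":0,"ax":0,"ay":0,"az":0,"fingers":30},{"x":0,"y":0,"z":0,"ax":0,"ay":0,"az":0,"fingers":0},{"x":0,"y":0,"z":0,"ax":0,"ay":0,"az":0,"fingers":0},{"x":0,"y":0,"z":0,"ax":0,"ay":0,"az":0,"fingers":0}], force=80)

```text
t: 4.25
eef_pos: [0.6187, 0.2223, 0.0943]
tool_rot: [-0.0, 0.999, -0.054, 0.001]
contact_force: [-1.0, -0.7, 7.2]
gripper_width: 0.144
grasp_force: 78.9
```

>>> jog_arm(rows=[{"x":0,"y":0,"z":0,"ax":0,"ay":0,"az":0,"fingers":0},{"x":0,"y":0,"z":0,"ax":0,"ay":0,"az":0,"fingers":0},{"x":0,"y":0,"z":0,"ax":0,"ay":0,"az":0,"fingers":0},{"x":0,"y":0,"z":0,"ax":0,"ay":0,"az":0,"fingers":0},{"x":0,"y":0,"z":-10,"ax":0,"ay":0,"az":0,"fingers":0},{"x":0,"y":0,"z":-20,"ax":0,"ay":0,"az":0,"fingers":0},{"x":0,"y":0,"z":-20,"ax":0,"ay":0,"az":0,"fingers":0},{"x":0,"y":0,"z":0,"ax":0,"ay":0,"az":0,"fingers":0}])

```text
t: 5.05
eef_pos: [0.6192, 0.2233, 0.1457]
tool_rot: [-0.001, 0.999, -0.054, 0.002]
contact_force: [0.3, 0.6, -3.1]
gripper_width: 0.149
grasp_force: 78.2
```

>>> jog_arm(rows=[{"x":0,"y":0,"z":-35,"ax":0,"ay":0,"az":0,"fingers":0},{"x":0,"y":0,"z":-35,"ax":0,"ay":0,"az":0,"fingers":0},{"x":0,"y":0,"z":-30,"ax":0,"ay":0,"az":0,"fingers":0},{"x":2,"y":34,"z":0,"ax":0,"ay":0,"az":0,"fingers":0},{"x":2,"y":34,"z":0,"ax":0,"ay":0,"az":0,"fingers":0},{"x":2,"y":34,"z":0,"ax":0,"ay":0,"az":0,"fingers":0},{"x":2,"y":34,"z":0,"ax":0,"ay":0,"az":0,"fingers":0},{"x":2,"y":34,"z":0,"ax":0,"ay":0,"az":0,"fingers":0}])

```text
t: 5.85
eef_pos: [0.6085, 0.0507, 0.2413]
tool_rot: [0.0, 0.999, -0.053, -0.001]
contact_force: [-0.0, -0.0, -2.8]
gripper_width: 0.146
grasp_force: 78.6
```

>>> jog_arm(rows=[{"x":2,"y":34,"z":0,"ax":0,"ay":0,"az":0,"fingers":0},{"x":3,"y":34,"z":0,"ax":0,"ay":0,"az":0,"fingers":0},{"x":3,"y":34,"z":0,"ax":0,"ay":0,"az":0,"fingers":0},{"x":3,"y":34,"z":0,"ax":0,"ay":0,"az":0,"fingers":0},{"x":2,"y":34,"z":0,"ax":0,"ay":0,"az":0,"fingers":0},{"x":0,"y":0,"z":0,"ax":0,"ay":0,"az":3.5,"fingers":0},{"x":0,"y":0,"z":0,"ax":0,"ay":0,"az":3.5,"fingers":0},{"x":0,"y":0,"z":0,"ax":0,"ay":0,"az":0,"fingers":0}])

```text
t: 6.65
eef_pos: [0.6034, -0.1185, 0.2413]
tool_rot: [-0.0, 0.993, -0.115, -0.001]
contact_force: [-0.3, 0.4, -3.1]
gripper_width: 0.143
grasp_force: 78.7
```

```bash
python3 - <<'E'
from h import *
import pickle
go(.605,-.118,-103)
D={n:bot.read_camera(n) for n in("scene","side")};pickle.dump(D,open("d1.pkl","wb"))
e=bot.get_obs()["eef_pos"]
ims=[]
for n in D:
    p=proj(D[n],[[e[0],e[1],e[2]-.094]])[0];print(n,p)
    x,y=int(p[0])-65,int(p[1])-100; x=max(x,0);y=max(y,0);print(x,y)
    ims.append(cv2.resize(D[n]["pixels"][y:y+180,x:x+130,::-1],(390,540),interpolation=cv2.INTER_CUBIC))
cv2.imwrite("pics/held.png",np.hstack(ims))
E
```

```text
t 6.65 tcp [ 0.6034 -0.1185  0.2413] tooly yaw -103.19 tilt [-0.001  0.   ] move [ 1.4 -0.8 -0. ] az -0.19 F [-0.3  0.4 -3.1] q7 [ 0.34411826 -1.82820578] w 0.1425368902883033 78.7017810344696
scene [217.62009785 201.00088041]
152 101
side [365.7953573  275.43335289]
300 175
```

View pics/held.png

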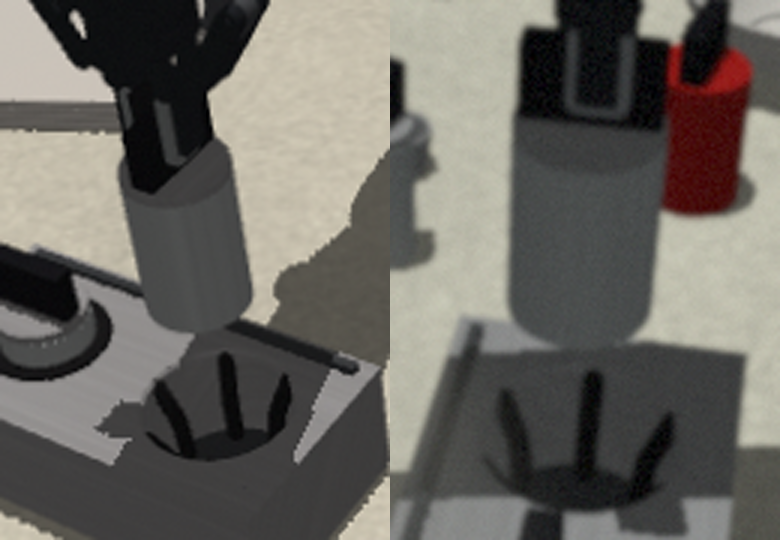

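```bash
python3 - <<'E'
from h import *
import pickle
D=pickle.load(open("d1.pkl","rb"));e=bot.get_obs()["eef_pos"]
off={"scene":(152,101,0),"side":(300,175,390)}
a=np.linspace(0,2*np.pi,73)
for n in D:
    for z in (.02,.05,.084):
        P=np.c_[e[0]+.028*np.cos(a),e[1]+.028*np.sin(a),np.full(73,e[2]-.094+z)]
        p=proj(D[n],P);x,y,s=off[n];l=p[p[:,0].argmin()];r=p[p[:,0].argmax()]
        row=int(round((l[1]+r[1])/2))
        g=D[n]["pixels"][row].astype(int)
        # profile: saturation-ish (r-b) distinguishes beige table from grey steel
        d=g[:,0]-g[:,2];i0,i1=int(l[0])-10,int(r[0])+11
        print(n,z,"pred",np.round(l,1),np.round(r,1),"mid",(l[0]+r[0])/2);print(i0,d[i0:i0+20],i1-20,d[i1-20:i1])
E
```

```text
scene 0.02 pred [197.3 193.6] [234.  189.3] mid 215.63599273847262
187 [ 2  6 14 19 20 22 23 24 23 25 22  5 -1  0  1  0 -1  1  0  0] 224 [ 0  0  0  0  0  0 -1  0  0  0  0 17 24 26 25 25 24 24 24 24]
scene 0.05 pred [193.7 178. ] [231.4 173.6] mid 212.5469133619975
183 [25 25 24 24 26 25 26 24 24 25 25 16  2 -1  0  0  0 -1  0 -1] 222 [ 0 -1  0  0  1 -1  0  0  0 -1  7 20 25 24 24 26 26 26 25 25]
scene 0.084 pred [189.6 159.4] [228.2 154.9] mid 208.89774867131217
179 [25 25 24 25 25 26 25 25 25 25 25 23 11  1  1  1 -2 -1  0 -2] 219 [ 2  1  2  1  2  1  0  2  1  1 10 21 25 25 25 25 25 25 25 25]
side 0.02 pred [342.  261.2] [391.3 264.1] mid 366.6686292255167
332 [17 16 18 17 16 17 14  7  3 -2 -6 -3 -5 -2 -2 -4 -2 -4 -2 -4] 382 [-1 -2 -2 -3 -1  3 11 15 16 17 19 18 17 19 18 17 17 18 16 17]
side 0.05 pred [342.5 240. ] [393.4 242.8] mid 367.9904636733992
332 [16 16 18 17 19 15 15 10  4  0 -3 -3 -3 -1 -3 -2 -2 -3 -4 -2] 384 [-4 -2 -5 -2 -2  6 18 38 53 55 61 61 63 65 66 59 61 62 61 58]
side 0.084 pred [343.2 214.3] [395.9 217. ] mid 369.5556933281026
333 [17 18 19 18 16 19 15 11  5 -1 -1  0 -2  0 -1 -1  0  2  0  2] 386 [-1 -7 -5 -6 -2  9 19 42 58 60 63 64 57 54 61 64 58 62 63 65]
```

The canister hangs upright in the grip: side-view foot at about (363,275), scene-view foot at about (218,201). It sits about 3 mm toward −x of the TCP. I correct for that and lower it into the mouth.

>>> jog_arm(rows=[{"x":3.5,"y":-0.8,"z":0,"ax":0,"ay":0,"az":0,"fingers":0},{"x":0,"y":0,"z":20,"ax":0,"ay":0,"az":0,"fingers":0},{"x":0,"y":0,"z":20,"ax":0,"ay":0,"az":0,"fingers":0},{"x":0,"y":0,"z":20,"ax":0,"ay":0,"az":0,"fingers":0},{"x":0,"y":0,"z":15,"ax":0,"ay":0,"az":0,"fingers":0},{"x":0,"y":0,"z":10,"ax":0,"ay":0,"az":0,"fingers":0},{"x":0,"y":0,"z":7,"ax":0,"ay":0,"az":0,"fingers":0},{"x":0,"y":0,"z":0,"ax":0,"ay":0,"az":0,"fingers":0}])

```text
t: 7.55
eef_pos: [0.6073, -0.1183, 0.1496]
tool_rot: [-0.0, 0.993, -0.114, -0.001]
contact_force: [-1.0, 0.4, -2.6]
gripper_width: 0.145
grasp_force: 78.7
```

```bash
python3 - <<'E'
from h import *
import pickle
go(.607,-.1185,-103)
D={n:bot.read_camera(n) for n in("scene","side")}
cv2.imwrite("pics/in.png",np.hstack([cv2.resize(D["scene"]["pixels"][130:290,150:290,::-1],None,fx=2.8,fy=2.8,interpolation=2),cv2.resize(D["side"]["pixels"][210:370,300:430,::-1],None,fx=2.8,fy=2.8,interpolation=2)]))
E
```

```text
t 7.55 tcp [ 0.6073 -0.1183  0.1496] tooly yaw -103.13 tilt [-0.001  0.   ] move [-0.3  0.3  0. ] az -0.13 F [-1.   0.4 -2.6] q7 [ 0.32781293 -1.86357742] w 0.14497303959868996 78.69919180870056
```

View pics/in.png

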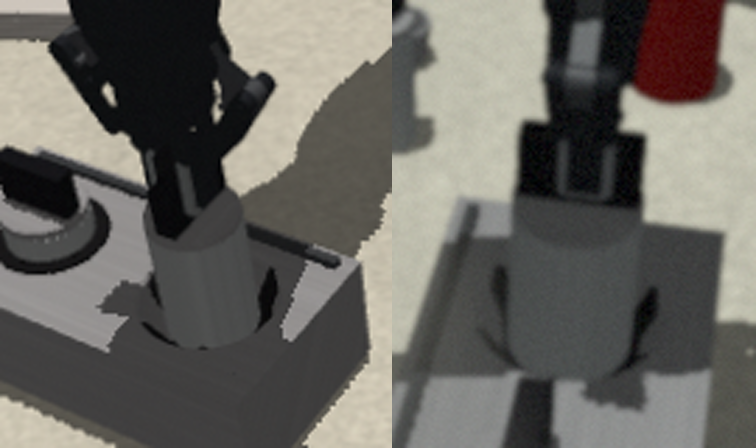

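The canister sits centred in the mouth: scene crop foot at about (205,345), side crop foot at about (570,375), with ribs showing evenly on both sides. Now I press and twist.

>>> jog_arm(rows=[{"x":0,"y":-0.3,"z":3,"ax":0,"ay":0,"az":-5,"fingers":0},{"x":0,"y":-0.4,"z":4,"ax":0,"ay":0,"az":-6.5,"fingers":0},{"x":0,"y":-0.4,"z":4,"ax":0,"ay":0,"az":-6.5,"fingers":0},{"x":0,"y":-0.4,"z":4,"ax":0,"ay":0,"az":-6.5,"fingers":0},{"x":0,"y":-0.4,"z":4,"ax":0,"ay":0,"az":-6.5,"fingers":0},{"x":0,"y":-0.4,"z":4,"ax":0,"ay":0,"az":-6.5,"fingers":0},{"x":0,"y":-0.4,"z":3,"ax":0,"ay":0,"az":-5,"fingers":0},{"x":0,"y":0,"z":0,"ax":0,"ay":0,"az":0,"fingers":0}], force=100)

```text
t: 8.45
eef_pos: [0.6094, -0.1154, 0.1271]
tool_rot: [0.001, 0.967, 0.255, 0.002]
contact_force: [0.1, 1.3, 5.5]
gripper_width: 0.137
grasp_force: 99.6
```

```bash
python3 - <<'E'
from h import *
go(.606,-.115,-13)
E
```

```text
t 8.45 tcp [ 0.6094 -0.1154  0.1271] tooly yaw -60.48 tilt [ 0.005 -0.   ] move [-2.7 -2.  -0. ] az -47.48 F [0.1 1.3 5.5] q7 [ 0.44119565 -1.22474363] w 0.13668386522748466 99.55475807189941
```

>>> jog_arm(rows=[{"x":0,"y":-0.4,"z":2.5,"ax":0,"ay":0,"az":-7,"fingers":0},{"x":0,"y":-0.4,"z":2.5,"ax":0,"ay":0,"az":-7,"fingers":0},{"x":0,"y":-0.4,"z":2.5,"ax":0,"ay":0,"az":-7,"fingers":0},{"x":0,"y":-0.4,"z":2.5,"ax":0,"ay":0,"az":-7,"fingers":0},{"x":0,"y":-0.4,"z":2.5,"ax":0,"ay":0,"az":-7,"fingers":0},{"x":0,"y":-0.4,"z":2.5,"ax":0,"ay":0,"az":-7,"fingers":0},{"x":0,"y":-0.3,"z":2,"ax":0,"ay":0,"az":-5.5,"fingers":0},{"x":0,"y":0,"z":0,"ax":0,"ay":0,"az":0,"fingers":0}])

```text
t: 9.25
eef_pos: [0.6074, -0.111, 0.1132]
tool_rot: [0.001, 0.782, 0.623, 0.002]
contact_force: [-10.0, 7.6, 30.5]
gripper_width: 0.141
grasp_force: 103.5
```

```bash
python3 - <<'E'
from h import *
go(.606,-.115,-13)
E
```

```text
t 9.25 tcp [ 0.6074 -0.111   0.1132] tooly yaw -12.96 tilt [0.004 0.001] move [-4.2 -0.5 -0. ] az 0.04 F [-10.    7.6  30.5] q7 [ 0.56566474 -0.51722168] w 0.1407048764757246 103.51789746258873
```

>>> jog_arm(rows=[{"x":0,"y":0,"z":2,"ax":0,"ay":0,"az":0,"fingers":0},{"x":0,"y":0,"z":2,"ax":0,"ay":0,"az":0,"fingers":0},{"x":0,"y":0,"z":2,"ax":0,"ay":0,"az":0,"fingers":0},{"x":0,"y":0,"z":0,"ax":0,"ay":0,"az":0,"fingers":0},{"x":0,"y":0,"z":0,"ax":0,"ay":0,"az":0,"fingers":0},{"x":0,"y":0,"z":0,"ax":0,"ay":0,"az":0,"fingers":0},{"x":0,"y":0,"z":0,"ax":0,"ay":0,"az":0,"fingers":0},{"x":0,"y":0,"z":0,"ax":0,"ay":0,"az":0,"fingers":0}], force=120)

```text
t: 10.05
eef_pos: [0.6109, -0.1085, 0.112]
tool_rot: [0.003, 0.782, 0.623, 0.005]
contact_force: [-14.2, 11.2, 54.8]
gripper_width: 0.135
grasp_force: 126.7
```

```bash
python3 - <<'E'
from h import *
go(.606,-.115,-13)
D={n:bot.read_camera(n) for n in("scene","side")}
import pickle;pickle.dump(D,open("d2.pkl","wb"))
cv2.imwrite("pics/pressed.png",np.hstack([cv2.resize(D["scene"]["pixels"][130:290,110:290,::-1],None,fx=2.4,fy=2.4,interpolation=2),cv2.resize(D["side"]["pixels"][240:400,290:430,::-1],None,fx=2.4,fy=2.4,interpolation=2)]))
E
```

```text
t 10.05 tcp [ 0.6109 -0.1085  0.112 ] tooly yaw -12.97 tilt [0.012 0.001] move [-7.4 -3.3 -0.1] az 0.03 F [-14.2  11.2  54.8] q7 [ 0.56073992 -0.52401294] w 0.13502971945045486 126.73686387017369
```

View pics/pressed.png

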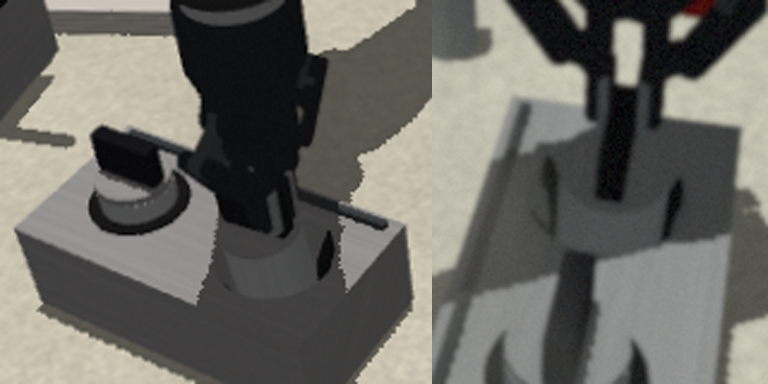

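There is a hard stop at 55 N with almost no further travel, and the bar is in line with the row, like the neighbour's. I relieve the load, open and retreat.

>>> jog_arm(rows=[{"x":0,"y":0,"z":-4,"ax":0,"ay":0,"az":0,"fingers":0},{"x":0,"y":0,"z":-4,"ax":0,"ay":0,"az":0,"fingers":0},{"x":0,"y":0,"z":0,"ax":0,"ay":0,"az":0,"fingers":0},{"x":0,"y":0,"z":0,"ax":0,"ay":0,"az":0,"fingers":0},{"x":0,"y":0,"z":0,"ax":0,"ay":0,"az":0,"fingers":0},{"x":0,"y":0,"z":0,"ax":0,"ay":0,"az":0,"fingers":0},{"x":0,"y":0,"z":0,"ax":0,"ay":0,"az":0,"fingers":0},{"x":0,"y":0,"z":0,"ax":0,"ay":0,"az":0,"fingers":0}], force=60)

```text
t: 10.95
eef_pos: [0.608, -0.1116, 0.1133]
tool_rot: [0.001, 0.783, 0.622, 0.003]
contact_force: [-3.2, 5.9, 16.2]
gripper_width: 0.137
grasp_force: 119.6
```

>>> jog_arm(rows=[{"x":0,"y":0,"z":0,"ax":0,"ay":0,"az":0,"fingers":30},{"x":0,"y":0,"z":0,"ax":0,"ay":0,"az":0,"fingers":50},{"x":0,"y":0,"z":0,"ax":0,"ay":0,"az":0,"fingers":50},{"x":0,"y":0,"z":0,"ax":0,"ay":0,"az":0,"fingers":50},{"x":0,"y":0,"z":-10,"ax":0,"ay":0,"az":0,"fingers":50},{"x":0,"y":0,"z":-20,"ax":0,"ay":0,"az":0,"fingers":50},{"x":0,"y":0,"z":-40,"ax":0,"ay":0,"az":0,"fingers":50},{"x":0,"y":0,"z":-40,"ax":0,"ay":0,"az":0,"fingers":50}])

```text
t: 11.75
eef_pos: [0.6049, -0.114, 0.2206]
tool_rot: [-0.001, 0.783, 0.622, -0.0]
contact_force: [1.1, -0.3, 0.2]
gripper_width: 0.584
grasp_force: 0.0
```

```bash
python3 - <<'E'
from h import *
import pickle
go(.605,-.118,-13)
D={n:bot.read_camera(n) for n in("scene","side","wrist")};pickle.dump(D,open("d3.pkl","wb"))
w=cv2.resize(D["wrist"]["pixels"][:,:,::-1],(480,360),interpolation=3)
a=np.hstack([cv2.resize(D["scene"]["pixels"][130:290,110:290,::-1],(320,284),interpolation=2),cv2.resize(D["side"]["pixels"][270:430,270:430,::-1],(284,284),interpolation=2)])
s=np.zeros((584,644,3),np.uint8);s[:300,:400]=cv2.resize(w,(400,300));s[300:,:604]=a
cv2.imwrite("pics/rel.png",s)
for n in ("scene","side"):
    for nm,P in (("lid home",[.605,-.118,.1]),("bartop home",[.605,-.118,.132]),("nb bartop",[.578,-.235,.132])): print(n,nm,proj(D[n],[P])[0])
E
```

```text
t 11.75 tcp [ 0.6049 -0.114   0.2206] tooly yaw -13.13 tilt [-0.001  0.001] move [-3.9  1.  -0. ] az -0.13 F [ 1.1 -0.3  0.2] q7 [ 0.615264 -0.435254] w 0.5841699568887436 0.0
scene lid home [221.84553844 224.21800194]
scene bartop home [218.81711908 209.19523292]
scene nb bartop [159.54879211 188.74492623]
side lid home [364.95843011 305.32837727]
side bartop home [366.27037013 285.58626496]
side nb bartop [350.9113103  363.45570477]
```

View pics/rel.png

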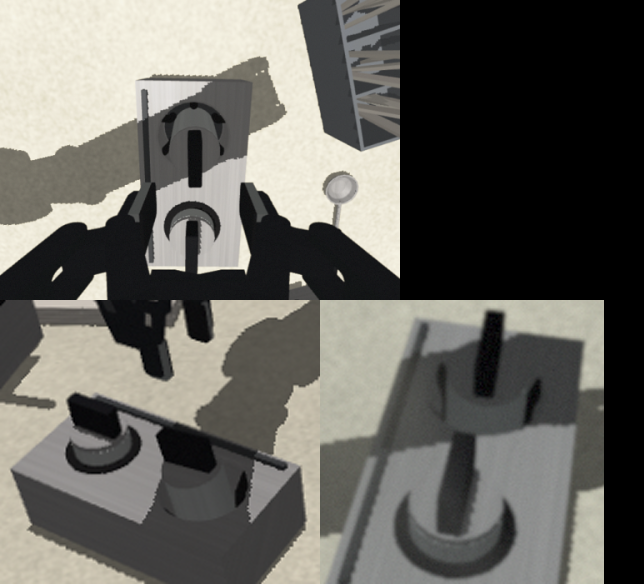

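```bash
python3 - <<'E'
from h import *
import pickle
D=pickle.load(open("d3.pkl","rb"))
u=np.array([.225,.974,0]);v=np.array([.974,-.225,0])
# dark bar mask corners, triangulate with both views
box={"scene":[(190,195,240,240),(140,175,185,215)],"side":[(352,268,380,330),(0,0,1,1)]}
for n in box:
    for x0,y0,x1,y1 in box[n]:
        g=D[n]["pixels"][y0:y1,x0:x1].max(2);m=(g<(35 if n=="scene" else 30)).astype(np.uint8)
        k,l,st,ce=cv2.connectedComponentsWithStats(m)
        if k<2: continue
        i=1+st[1:,4].argmax();cn=max(cv2.findContours((l==i).astype(np.uint8),0,1)[0],key=cv2.contourArea)
        print(n,(cv2.approxPolyDP(cn,1.5,True).reshape(-1,2)+[x0,y0]).tolist())
for dz in (0,.005,.01,.015):
    for n in ("scene","side"):
        for nm,c in (("can",np.array([.605,-.118,0])),("nb",np.array([.578,-.235,0]))):
            if nm=="nb" and (dz>0): continue
            P=[c+s*26e-3*u+t*7e-3*v+[0,0,z+dz] for z in(.132,.1) for s in(-1,1) for t in(-1,1)]
            print(dz,n,nm,np.round(proj(D[n],P),0).astype(int).tolist())
E
```

```text
scene [[198, 199], [202, 201], [198, 207], [202, 219], [227, 227], [231, 222], [228, 212], [232, 211], [239, 214], [239, 211], [210, 200], [206, 202]]
scene [[149, 185], [152, 200], [171, 207], [176, 206], [177, 202], [174, 193], [177, 191], [153, 183]]
side [[371, 278], [365, 278], [358, 303], [357, 321], [366, 324], [371, 299]]
0 scene can [[208, 202], [203, 207], [235, 211], [230, 217], [211, 217], [206, 222], [238, 226], [233, 232]]
0 scene nb [[150, 182], [145, 187], [174, 190], [169, 195], [155, 197], [149, 202], [178, 205], [173, 210]]
0 side can [[357, 300], [369, 301], [363, 271], [375, 272], [356, 320], [368, 321], [362, 291], [373, 292]]
0 side nb [[340, 383], [354, 385], [348, 343], [361, 345], [339, 403], [353, 405], [347, 363], [360, 365]]
0.005 scene can [[207, 200], [202, 205], [235, 209], [230, 214], [211, 215], [206, 220], [237, 224], [232, 229]]
0.005 side can [[357, 296], [370, 298], [363, 268], [375, 269], [356, 316], [368, 318], [362, 288], [373, 289]]
0.01 scene can [[207, 197], [202, 202], [234, 206], [229, 212], [210, 212], [205, 218], [237, 222], [232, 227]]
0.01 side can [[358, 293], [370, 295], [364, 265], [375, 266], [357, 313], [368, 315], [362, 285], [374, 286]]
0.015 scene can [[206, 195], [201, 200], [234, 204], [229, 209], [210, 210], [205, 215], [237, 219], [232, 225]]
0.015 side can [[358, 290], [370, 291], [364, 261], [375, 263], [357, 310], [369, 312], [363, 282], [374, 283]]
```

```bash
python3 - <<'E'
from h import *
import pickle
D=pickle.load(open("d3.pkl","rb"))
g=D["side"]["pixels"].max(2).astype(int)
for c in (362,366,369,372): print("side col",c,"r266",g[266:332,c].tolist())
for r in (282,292,300,310,318): print("side row",r,"c350",g[r,350:385].tolist())
g=D["scene"]["pixels"].max(2).astype(int)
for c in (201,206,212,218,224,229): print("scene col",c,"r192",g[192:240,c].tolist())
for r in (208,212,218,224): print("scene row",r,"c190",g[r,190:240].tolist())
E
```

```text
side col 362 r266 [194, 192, 192, 188, 192, 189, 192, 188, 185, 173, 161, 143, 140, 134, 119, 102, 87, 76, 71, 56, 43, 36, 25, 18, 23, 14, 12, 13, 10, 10, 7, 1, 11, 16, 19, 1, 12, 14, 11, 18, 4, 10, 9, 13, 10, 19, 19, 18, 17, 13, 15, 9, 3, 9, 15, 5, 15, 18, 31, 53, 62, 63, 68, 65, 73, 73]
side col 366 r266 [198, 196, 195, 197, 197, 198, 200, 195, 178, 134, 73, 32, 10, 17, 20, 21, 10, 24, 13, 17, 8, 6, 14, 14, 6, 13, 10, 16, 10, 9, 13, 11, 7, 12, 2, 10, 12, 14, 16, 9, 14, 8, 13, 13, 10, 9, 16, 13, 15, 8, 6, 13, 7, 9, 15, 13, 18, 22, 27, 48, 59, 64, 66, 69, 71, 78]
side col 369 r266 [190, 187, 190, 192, 197, 200, 198, 198, 182, 145, 93, 47, 13, 10, 0, 17, 17, 14, 0, 8, 4, 5, 20, 14, 18, 15, 15, 17, 2, 2, 16, 11, 8, 2, 8, 6, 9, 16, 14, 4, 17, 21, 24, 23, 21, 31, 31, 31, 36, 38, 45, 50, 52, 52, 56, 57, 57, 59, 62, 63, 64, 62, 65, 69, 76, 77]
side col 372 r266 [193, 193, 195, 195, 196, 193, 194, 189, 185, 160, 118, 68, 40, 31, 37, 37, 38, 45, 43, 45, 47, 48, 52, 55, 58, 55, 46, 39, 34, 35, 44, 45, 45, 51, 52, 50, 56, 54, 55, 61, 61, 61, 57, 59, 61, 56, 65, 61, 62, 62, 59, 59, 63, 62, 64, 
[... 2337 characters left out ...]
, 45, 57, 67, 70, 79, 85]
scene row 212 c190 [139, 144, 143, 143, 143, 143, 144, 143, 142, 74, 10, 10, 12, 12, 9, 8, 11, 10, 12, 10, 10, 12, 11, 10, 9, 10, 12, 10, 11, 9, 12, 10, 13, 11, 12, 8, 8, 8, 12, 49, 58, 52, 38, 29, 27, 27, 28, 27, 27, 28]
scene row 218 c190 [145, 146, 145, 144, 143, 144, 143, 144, 143, 142, 142, 121, 10, 10, 9, 10, 10, 11, 7, 9, 12, 9, 12, 11, 12, 13, 12, 12, 9, 10, 8, 10, 12, 11, 11, 9, 9, 11, 9, 10, 31, 58, 64, 65, 67, 67, 66, 65, 64, 64]
scene row 224 c190 [146, 144, 144, 143, 143, 144, 145, 143, 143, 143, 136, 65, 64, 63, 63, 64, 63, 63, 64, 63, 62, 61, 60, 57, 52, 40, 28, 15, 12, 10, 10, 11, 9, 11, 12, 11, 10, 10, 10, 10, 29, 56, 61, 60, 66, 69, 63, 63, 63, 61]
```

```bash
cat > fit.py <<'E'
from h import *
from scipy.optimize import least_squares
u0=np.array([.225,.974,0]);v0=np.array([.974,-.225,0])
def corner(s,t,z): return np.array([t*.007,s*.026,z])
def fit(D,obs):
    B=np.c_[v0,u0,[0,0,1]]
    def f(p):
        M=B@R.from_euler("zyx",[p[3],0*p[4],p[5]]).as_matrix();r=[]
        for n,c,uv in obs: r+=list(proj(D[n],[M@corner(*c)+p[:3]])[0]-uv)
        return np.array(r)
    s=least_squares(f,[.605,-.118,.015,0,0,0],loss="soft_l1");p=s.x
    d=p[:3]-[.605,-.118,.015]
    print("foot off u,v,z mm",np.round(1e3*np.array([d@u0,d@v0,d[2]]),1),"yaw",round(np.degrees(p[3]),1),"tilt about v",round(np.degrees(p[5]),1));print(np.round(f(p).reshape(-1,2),1).tolist())
E
python3 - <<'E'
from fit import *
import pickle
D=pickle.load(open("d3.pkl","rb"))
fit(D,[("scene",(-1,1,.117),(198,206.5)),("scene",(-1,1,.085),(202,220.3)),("scene",(1,1,.085),(229.5,228)),
("side",(-1,-1,.085),(356.5,323.5)),("side",(-1,1,.085),(368,325)),("side",(1,-1,.117),(363,276)),("side",(1,1,.117),(374,276.8))])
E
```

```text
foot off u,v,z mm [-9.3  0.6  0.6] yaw 1.4 tilt about v -0.8
[[0.4, -0.6], [-0.3, 0.4], [-0.8, 2.2], [-0.2, 0.5], [0.2, 0.4], [-0.6, -1.1], [-0.1, -0.7]]
```

```bash
python3 - <<'E'
from fit import *
import pickle
D=pickle.load(open("d3.pkl","rb"));c=D["wrist"]
B=np.c_[v0,u0,[0,0,1]]
for off in (0,-.01):
    for s,t,z in((-1,-1,.117),(-1,1,.117),(1,-1,.117),(1,1,.117),(1,1,.085),(-1,1,.085)):
        print(off,(s,t,z),np.round(proj(c,[B@(corner(s,t,z)+[0,off,0])+[.605,-.118,.015]])[0],1))
a=np.linspace(0,2*np.pi,8,endpoint=False)
print("mouth",np.round(proj(c,np.c_[.605+.042*np.cos(a),-.118+.042*np.sin(a),np.full(8,.075)]),0).astype(int).tolist())
print("cam",np.round(c["world_from_camera"],3).tolist())
g=c["pixels"].max(2).astype(int)
for x in (306,312,318): print("col",x,"r150",g[150:310,x][::2].tolist())
for r in (220,250,280,295): print("row",r,"c250",g[r,250:370][::2].tolist())
E
```

```text
0 (-1, -1, 0.117) [299.4 283.3]
0 (-1, 1, 0.117) [321.9 283.2]
0 (1, -1, 0.117) [298.1 201.3]
0 (1, 1, 0.117) [322.  201.2]
0 (1, 1, 0.085) [320.9 190.7]
0 (-1, 1, 0.085) [320.8 264.4]
-0.01 (-1, -1, 0.117) [299.6 298. ]
-0.01 (-1, 1, 0.117) [321.9 297.8]
-0.01 (1, -1, 0.117) [298.3 217.9]
-0.01 (1, 1, 0.117) [322.  217.7]
-0.01 (1, 1, 0.085) [320.9 205.5]
-0.01 (-1, 1, 0.085) [320.8 277.7]
mouth [[367, 206], [342, 170], [297, 163], [261, 189], [255, 232], [282, 265], [323, 271], [358, 247]]
cam [[0.974, -0.221, -0.056, 0.624], [-0.228, -0.931, -0.285, -0.042], [0.01, 0.29, -0.957, 0.369], [0.0, 0.0, 0.0, 1.0]]
col 306 r150 [218, 217, 91, 88, 86, 87, 81, 28, 16, 19, 8, 22, 84, 92, 92, 94, 95, 93, 92, 94, 90, 92, 93, 92, 92, 93, 86, 82, 89, 43, 12, 14, 19, 14, 9, 14, 18, 13, 15, 20, 15, 18, 16, 17, 15, 18, 18, 16, 22, 16, 18, 22, 14, 13, 14, 17, 18, 20, 20, 18, 14, 14, 17, 20, 17, 14, 17, 13, 12, 19, 15, 22, 17, 20, 15, 118, 194, 194, 193, 192]
col 312 r150 [205, 136, 86, 87, 88, 87, 82, 18, 15, 20, 14, 9, 60, 94, 95, 95, 92, 92, 93, 95, 93, 94, 93, 92, 93, 94, 80, 85, 87, 33, 17, 13,
[... 912 characters left out ...]
0, 18, 17, 20, 18, 15, 20, 22, 20, 17, 85, 83, 87, 85, 86, 86, 87, 88, 85, 86, 87, 86, 86, 84, 77, 77, 85, 86, 86, 85, 91, 89, 87]
row 280 c250 [86, 88, 86, 87, 88, 86, 86, 87, 86, 88, 88, 90, 90, 87, 88, 81, 86, 86, 89, 85, 83, 85, 86, 88, 87, 78, 16, 17, 14, 18, 21, 20, 13, 12, 21, 15, 36, 193, 193, 193, 202, 196, 198, 199, 195, 191, 195, 196, 194, 195, 193, 193, 197, 196, 195, 197, 194, 195, 198, 200]
row 295 c250 [91, 85, 88, 86, 86, 85, 86, 88, 86, 99, 126, 190, 190, 198, 196, 191, 195, 197, 198, 200, 188, 196, 195, 198, 199, 186, 26, 13, 15, 15, 17, 13, 15, 19, 18, 17, 57, 193, 190, 197, 200, 196, 197, 197, 195, 192, 193, 195, 194, 194, 192, 193, 197, 196, 196, 193, 193, 196, 203, 199]
```

```bash
cat > fit2.py <<'E'
from fit import *
B=np.c_[v0,u0,[0,0,1]];A=np.linspace(0,2*np.pi,721)
RIM=np.c_[.028*np.cos(A),.028*np.sin(A),np.full(721,.085)]
def fit2(D,obs,rim):
    def f(p):
        M=B@R.from_euler("zyx",p[3:]).as_matrix();r=[]
        for n,c,uv in obs: r+=list(proj(D[n],[M@np.array(corner(*c))+p[:3]])[0]-uv)
        for n,pts in rim.items():
            q=proj(D[n],RIM@M.T+p[:3])
            for t in pts: r.append(np.linalg.norm(q-t,axis=1).min())
        return np.array(r)
    s=least_squares(f,[.604,-.122,.016,0,.01,.01],loss="soft_l1",x_scale=[.01]*3+[.1]*3,diff_step=1e-3);p=s.x
    d=p[:3]-[.605,-.118,.015];z=R.from_euler("zyx",p[3:]).as_matrix()[:,2]
    print("foot off u,v,z mm",np.round(1e3*np.array([d@u0,d@v0,d[2]]),1),"yaw",round(np.degrees(p[3]),1),"axis lean v,u deg",np.round(np.degrees(z[:2]),1));print(np.round(f(p),1).tolist())
E
python3 - <<'E'
from fit2 import *
import pickle
D=pickle.load(open("d3.pkl","rb"))
S="scene";d="side";w="wrist"
obs=[(S,(-1,1,.117),(198,206.5)),(S,(-1,1,.085),(202.2,220.3)),(S,(1,1,.085),(229.5,228.4)),
(d,(-1,-1,.085),(356.5,323.5)),(d,(-1,1,.085),(368,325)),(d,(1,-1,.117),(363,275.6)),(d,(1,1,.117),(374,276.4)),
(w,(-1,-1,.117),(301,299.8)),(w,(-1,1,.117),(322.5,299.8)),(w,(1,-1,.085),(300.5,208)),(w,(1,1,.085),(322,208))]
rim={S:[(206,234.5),(212,235.7),(218,235.5),(224,233.5),(229,231)]}
fit2(D,obs,rim);fit2({k:D[k] for k in D},obs[:7],rim)
g=D["side"]["pixels"].max(2).astype(int)
for c in (345,355,363,372,380): print("side col",c,"r318",g[318:365,c].tolist())
g=D["scene"]["pixels"].max(2).astype(int)
for r in (226,232,238,244): print("scene row",r,g[r,192:256].tolist())
D0=pickle.load(open("d0.pkl","rb"));g=D0["scene"]["pixels"].max(2).astype(int)
print("well0 col225",g[205:268,225].tolist());print("row237",g[237,190:262].tolist())
E
```

```text
foot off u,v,z mm [-12.5   0.8   1.7] yaw 0.5 axis lean v,u deg [-0.   1.3]
[-0.8, -1.7, -1.9, -0.7, -2.4, 1.1, -0.7, 1.2, -0.2, 1.2, -0.3, -0.0, 0.3, 0.5, 0.1, -0.4, 1.0, -0.7, 0.2, -1.1, -0.2, -1.4, 1.6, 1.7, 1.8, 1.5, 1.8]
foot off u,v,z mm [-13.3  -8.4   1.3] yaw 4.2 axis lean v,u deg [5.2 3.2]
[-0.1, 0.5, -0.6, 0.2, 0.1, 1.3, -0.3, -0.1, 0.2, 0.3, -0.2, -0.7, 0.2, 0.3, 1.2, 0.5, 0.3, 0.2, 0.1]
side col 345 r318 [64, 70, 69, 74, 74, 74, 76, 74, 75, 75, 76, 78, 78, 73, 76, 77, 78, 76, 75, 74, 79, 78, 76, 72, 68, 64, 52, 52, 45, 45, 43, 43, 48, 42, 46, 42, 39, 37, 40, 42, 40, 42, 39, 44, 41, 44, 42]
side col 355 r318 [58, 58, 57, 54, 57, 57, 62, 63, 61, 67, 72, 76, 79, 76, 76, 78, 76, 77, 76, 80, 80, 79, 79, 78, 78, 76, 72, 56, 40, 32, 36, 34, 27, 32, 30, 36, 28, 30, 26, 28, 32, 33, 30, 29, 37, 32, 35]
side col 363 r318 [16, 9, 7, 20, 18, 8, 29, 47, 56, 62, 66, 66, 72, 78, 82, 77, 77, 75, 75, 77, 76, 80, 78, 75, 75, 77, 80, 88, 112, 131, 138, 141, 141, 141, 141, 139, 140, 140, 141, 139, 138, 141, 138, 142, 136, 138, 139]
side col 372 r318 [63, 62, 64, 61, 59, 61, 62, 60, 62, 63, 64
[... 1423 characters left out ...]
, 74, 74, 73, 73, 71, 70, 70, 70, 69, 31, 11, 9, 35, 61, 65, 65, 65, 144, 145, 145, 145, 145, 146]
well0 col225 [90, 61, 54, 36, 27, 87, 127, 133, 137, 138, 138, 136, 125, 96, 46, 21, 19, 17, 22, 23, 24, 29, 29, 34, 35, 35, 38, 39, 42, 43, 42, 49, 59, 59, 57, 59, 61, 60, 60, 43, 25, 24, 56, 58, 57, 57, 57, 57, 57, 118, 137, 137, 138, 139, 137, 137, 137, 137, 137, 138, 141, 137, 136]
row237 [138, 137, 137, 137, 137, 137, 136, 133, 105, 84, 54, 55, 54, 54, 55, 45, 10, 10, 12, 13, 13, 15, 29, 47, 58, 59, 58, 57, 58, 59, 58, 59, 58, 57, 58, 59, 31, 10, 10, 11, 11, 10, 53, 60, 60, 60, 58, 59, 59, 59, 59, 50, 19, 15, 14, 9, 9, 10, 55, 70, 127, 137, 136, 137, 137, 137, 137, 136, 137, 140, 140, 138]
```

The measurements show the canister down on the floor, but its top leans about 5° toward −u (scene bar −8 mm, body −4 mm). I'll press down on the raised +u end of the bar with shut fingers to square it.

>>> jog_arm(rows=[{"x":4,"y":1.2,"z":0,"ax":0,"ay":0,"az":0,"fingers":0},{"x":0,"y":0,"z":0,"ax":0,"ay":0,"az":0,"fingers":0},{"x":0,"y":0,"z":0,"ax":0,"ay":0,"az":0,"fingers":0},{"x":0,"y":0,"z":0,"ax":0,"ay":0,"az":0,"fingers":0},{"x":0,"y":0,"z":30,"ax":0,"ay":0,"az":0,"fingers":0},{"x":0,"y":0,"z":30,"ax":0,"ay":0,"az":0,"fingers":0},{"x":0,"y":0,"z":15,"ax":0,"ay":0,"az":0,"fingers":0},{"x":0,"y":0,"z":0,"ax":0,"ay":0,"az":0,"fingers":0}], force=40)

```text
t: 12.7
eef_pos: [0.6057, -0.1105, 0.1418]
tool_rot: [-0.002, 0.783, 0.622, -0.002]
contact_force: [-0.5, 0.1, 0.6]
gripper_width: -0.005
grasp_force: 0.0
```

>>> jog_arm(rows=[{"x":0,"y":0,"z":3,"ax":0,"ay":0,"az":0,"fingers":0},{"x":0,"y":0,"z":3,"ax":0,"ay":0,"az":0,"fingers":0},{"x":0,"y":0,"z":2,"ax":0,"ay":0,"az":0,"fingers":0},{"x":0,"y":0,"z":2,"ax":0,"ay":0,"az":0,"fingers":0},{"x":0,"y":0,"z":2,"ax":0,"ay":0,"az":0,"fingers":0},{"x":0,"y":0,"z":0,"ax":0,"ay":0,"az":0,"fingers":0},{"x":0,"y":0,"z":0,"ax":0,"ay":0,"az":0,"fingers":0},{"x":0,"y":0,"z":0,"ax":0,"ay":0,"az":0,"fingers":0}])

```text
t: 13.5
eef_pos: [0.61, -0.108, 0.1355]
tool_rot: [0.001, 0.783, 0.622, 0.003]
contact_force: [-1.1, 3.7, 11.7]
gripper_width: -0.0
grasp_force: 5.9
```

>>> jog_arm(rows=[{"x":0,"y":0,"z":2,"ax":0,"ay":0,"az":0,"fingers":0},{"x":0,"y":0,"z":2,"ax":0,"ay":0,"az":0,"fingers":0},{"x":0,"y":0,"z":2,"ax":0,"ay":0,"az":0,"fingers":0},{"x":0,"y":0,"z":0,"ax":0,"ay":0,"az":0,"fingers":0},{"x":1,"y":0,"z":0,"ax":0,"ay":0,"az":0,"fingers":0},{"x":1,"y":0,"z":0,"ax":0,"ay":0,"az":0,"fingers":0},{"x":1,"y":0,"z":0,"ax":0,"ay":0,"az":0,"fingers":0},{"x":0,"y":0,"z":0,"ax":0,"ay":0,"az":0,"fingers":0}])

```text
t: 14.3
eef_pos: [0.6135, -0.1027, 0.1335]
tool_rot: [0.003, 0.782, 0.623, 0.006]
contact_force: [-4.5, 7.7, 33.1]
gripper_width: 0.0
grasp_force: 16.1
```

```bash
python3 - <<'E'
from h import *
go(.605,-.118,-13)
E
```

```text
t 14.3 tcp [ 0.6135 -0.1027  0.1335] tooly yaw -12.97 tilt [0.012 0.003] move [-16.8  -4.8  -0.1] az 0.03 F [-4.5  7.7 33.1] q7 [ 0.56282846 -0.51579952] w 0.00035851326146397734 16.106628032203787
```

>>> jog_arm(rows=[{"x":0,"y":0,"z":-10,"ax":0,"ay":0,"az":0,"fingers":0},{"x":0,"y":0,"z":-30,"ax":0,"ay":0,"az":0,"fingers":0},{"x":0,"y":0,"z":-40,"ax":0,"ay":0,"az":0,"fingers":0},{"x":0,"y":0,"z":-40,"ax":0,"ay":0,"az":0,"fingers":50},{"x":0,"y":0,"z":-20,"ax":0,"ay":0,"az":0,"fingers":50},{"x":0,"y":0,"z":0,"ax":0,"ay":0,"az":0,"fingers":50},{"x":0,"y":0,"z":0,"ax":0,"ay":0,"az":0,"fingers":50},{"x":0,"y":0,"z":0,"ax":0,"ay":0,"az":0,"fingers":50}])

```text
t: 15.1
eef_pos: [0.6072, -0.1078, 0.2649]
tool_rot: [-0.001, 0.783, 0.621, -0.001]
contact_force: [0.1, -0.5, -0.7]
gripper_width: 0.585
grasp_force: 0.0
```

```bash
cat > meas.py <<'E'
from fit2 import *
import pickle,sys
D={n:bot.read_camera(n) for n in("scene","side","wrist")};pickle.dump(D,open(sys.argv[1],"wb"));go(.605,-.118,-13)
g=D["scene"]["pixels"].max(2).astype(int)
for r in (205,209,213,217,221): print("scene row",r,"c190",g[r,190:244].tolist())
for r in (240,244,248): print("scene row",r,"c196",g[r,196:250].tolist())
for c in (208,214,220,226): print("scene col",c,"r192",g[192:245,c].tolist())
g=D["side"]["pixels"].max(2).astype(int)
for c in (362,366,370): print("side col",c,"r264",g[264:335,c].tolist())
for r in (280,312): print("side row",r,"c350",g[r,350:382].tolist())
E
python3 meas.py d4.pkl
```

```text
t 15.25 tcp [ 0.6075 -0.1076  0.265 ] tooly yaw -13.14 tilt [-0.002  0.   ] move [-10.7  -0.    0. ] az -0.14 F [-0.4  1.2  0.2] q7 [ 0.61604176 -0.42028586] w 0.5842680480533191 0.0
scene row 205 c190 [142, 142, 142, 143, 144, 144, 143, 144, 144, 144, 143, 143, 140, 93, 24, 11, 9, 10, 16, 34, 43, 22, 27, 34, 30, 27, 26, 26, 26, 26, 27, 27, 29, 30, 33, 40, 52, 63, 71, 73, 78, 85, 86, 86, 83, 82, 81, 84, 85, 86, 85, 84, 84, 84]
scene row 209 c190 [131, 141, 142, 142, 143, 143, 143, 143, 142, 142, 138, 10, 8, 9, 11, 12, 9, 11, 11, 8, 10, 10, 10, 8, 9, 12, 11, 9, 10, 12, 9, 13, 15, 16, 20, 22, 24, 25, 26, 25, 25, 27, 27, 29, 28, 33, 39, 53, 58, 66, 71, 81, 85, 85]
scene row 213 c190 [143, 142, 143, 141, 141, 141, 140, 141, 140, 139, 142, 136, 57, 11, 9, 10, 10, 10, 10, 11, 12, 11, 11, 11, 8, 9, 10, 10, 9, 10, 10, 10, 9, 10, 10, 8, 10, 12, 12, 10, 13, 20, 51, 57, 50, 37, 29, 25, 26, 27, 27, 26, 26, 27]
scene row 217 c190 [142, 142, 141, 140, 140, 141, 140, 142, 142, 143, 144, 142, 134, 60, 8, 11, 10, 9, 10, 8, 10, 10, 11, 10, 11, 9, 8, 12, 11, 8, 9, 11, 11, 10, 7, 10, 11, 10, 11, 10, 9, 
[... 2485 characters left out ...]
5, 11, 19, 4, 18, 14, 5, 30, 44, 55, 64, 60, 66, 69, 76, 74, 79, 73, 72, 76, 77, 78]
side col 370 r264 [189, 188, 186, 188, 186, 189, 191, 179, 156, 110, 57, 26, 13, 12, 14, 15, 16, 15, 8, 16, 17, 11, 19, 14, 13, 11, 10, 10, 7, 4, 12, 10, 15, 11, 0, 11, 14, 11, 13, 7, 16, 10, 13, 14, 11, 16, 18, 15, 20, 23, 27, 28, 33, 29, 38, 45, 48, 54, 57, 57, 63, 63, 70, 75, 78, 75, 78, 77, 74, 77, 76]
side row 280 c350 [189, 189, 188, 187, 190, 190, 189, 187, 190, 192, 188, 190, 187, 174, 138, 87, 37, 8, 7, 14, 16, 5, 2, 9, 19, 57, 111, 159, 185, 191, 191, 193]
side row 312 c350 [62, 59, 61, 63, 60, 61, 60, 57, 51, 37, 17, 14, 19, 17, 12, 10, 6, 8, 12, 13, 20, 32, 52, 58, 61, 56, 64, 63, 62, 62, 58, 62]
```

```bash
python3 - <<'E'
from fit2 import *
import pickle
D=pickle.load(open("d4.pkl","rb"))
S="scene";d="side"
obs=[(S,(-1,1,.117),(200.8,208)),(S,(-1,1,.085),(205,222.7)),(S,(1,1,.085),(233,232.2)),
(d,(-1,-1,.085),(357.5,319)),(d,(-1,1,.085),(369.5,320.5)),(d,(1,-1,.117),(366.5,272.5)),(d,(1,1,.117),(377.5,273.3))]
rim={S:[(208,236.8),(214,238.7),(220,238.7),(226,237.5)]}
fit2(D,obs,rim)
fit(D,obs)
a=np.linspace(0,2*np.pi,361)
for z in (.06,.075,.09):
    q=proj(D[S],np.c_[.605+.028*np.cos(a),-.118+.028*np.sin(a),np.full(361,z)]);l=q[q[:,0].argmin()];r=q[q[:,0].argmax()];print("home sil",np.round(l,1),np.round(r,1))
E
```

```text
foot off u,v,z mm [-7.4 -8.4  0.6] yaw 2.1 axis lean v,u deg [6.4 4.3]
[0.7, 1.4, 0.0, -0.3, -0.4, 0.8, 0.5, -0.1, 0.2, 0.7, -0.1, -0.7, 0.2, 0.6, 1.5, 0.9, 0.4, 0.3]
foot off u,v,z mm [-1.   2.7  0.3] yaw -1.5 tilt about v -0.4
[[1.1, -0.4], [0.2, -0.1], [-1.6, 0.8], [0.4, 0.5], [0.1, 0.8], [-0.5, -1.2], [-0.1, -0.5]]
home sil [208.6 243.9] [242.3 240.5]
home sil [207.1 237.6] [241.2 233.9]
home sil [205.5 230.9] [240.  227.2]
```

```bash
python3 -c "
from station import bot
print(bot.hand_in())"
```

```text
the job is handed in; nothing more can be done
None
```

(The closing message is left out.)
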